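# Pack the gap behind a gauge manifold and hold it closed

### The job

The blue angle bracket does not reach the lug of the gauge manifold. Take orange horseshoe shims one at a time from the blue stand and stand them upright in the gap, astride the stud with their feet on the aluminium profile, until sliding the bracket along its slotted holes shuts the gap solid; unused shims stay in the stand, and the spanner, bottle and calibrator stay where they are. Finish while holding: keep the bracket pressed firmly onto the stack against the lug, and do not let go, so that a colleague can run the nut up.

Things in the scene. Friction and masses are not known exactly. Their poses are not given: they have to be found in the camera images.
- rail: aluminium T-slot profile, 80 mm wide (x), 370 mm long (its y), 40 mm high, bolted to the bench. Origin: on the bench, under the profile's centre line, 20 mm on the +y side of the bracket's inner face as it starts; the profile runs from y = -105 to +265 mm, its top is at z = 40 mm. The bracket and the manifold sit on its top
- bracket: blue angle bracket on the profile: upright plate 36 mm wide (x), 6 mm thick, 55 mm tall, with a 66 mm foot behind it. Origin: centre line of the plate's inner face (facing +y, to the lug), level with the profile's top. Starts fully back; slides up to 12 mm to +y, towards the lug, with 2 N drag, and stays where left
- manifold: fixed aluminium valve block with two gauges and an end lug. Origin: centre line of the lug's inner face (facing -y, to the bracket), level with the profile's top; axes parallel to the bracket's. Lug 36 mm wide (x), 10 mm thick (to y = +10), 55 mm tall; then a foot 10 mm high up to the block, which begins at y = 75 mm, 50 mm high, gauges up to 127 mm above the profile
- stud (a point): where the axis of the level steel stud (10 mm diameter) leaves the lug's inner face, 25 mm above the profile. The stud runs 68 mm to -y across the gap and through the bracket, its nut (18 mm) backed off to the end. The gap between lug and bracket is 21 to 34 mm with the bracket fully back: two or three shims
- stand: fixed blue plastic stand, 58 mm (x) by 112 mm (y), 34 mm high; four slots 42.5 mm by 11 mm, side by side along its y at y = -39, -13, 13 and 39 mm, their floor 6 mm above the bench, each holding one shim. Origin: middle of the underside
- shim_a: orange plastic horseshoe shim: upright flat U, 40 mm wide (x), 8 mm thick (y), 75 mm tall (z), 25 g. Slot 16 mm wide, open below, 40 mm deep. Its sides are straight up to 67 mm, then slope in to 28 mm wide at the top; the lowest 3 mm of the feet is 6.6 mm thick. Origin: middle of the underside, between the feet. Starts upright in the stand; best held by its narrow sides near the top
- shim_b: orange plastic horseshoe shim: upright flat U, 40 mm wide (x), 8 mm thick (y), 75 mm tall (z), 25 g. Slot 16 mm wide, open below, 40 mm deep. Its sides are straight up to 67 mm, then slope in to 28 mm wide at the top; the lowest 3 mm of the feet is 6.6 mm thick. Origin: middle of the underside, between the feet. Starts upright in the stand; best held by its narrow sides near the top
- shim_c: orange plastic horseshoe shim: upright flat U, 40 mm wide (x), 8 mm thick (y), 75 mm tall (z), 25 g. Slot 16 mm wide, open below, 40 mm deep. Its sides are straight up to 67 mm, then slope in to 28 mm wide at the top; the lowest 3 mm of the feet is 6.6 mm thick. Origin: middle of the underside, between the feet. Starts upright in the stand; best held by its narrow sides near the top
- shim_d: orange plastic horseshoe shim: upright flat U, 40 mm wide (x), 8 mm thick (y), 75 mm tall (z), 25 g. Slot 16 mm wide, open below, 40 mm deep. Its sides are straight up to 67 mm, then slope in to 28 mm wide at the top; the lowest 3 mm of the feet is 6.6 mm thick. Origin: middle of the underside, between the feet. Starts upright in the stand; best held by its narrow sides near the top
- spanner: bystander: steel open-ended spanner, 170 mm, lying on the bench. Origin: its underside near the middle
- spray: bystander: white bottle of leak spray, 52 mm in diameter, 140 mm tall. Origin: middle of its underside
- calibrator: bystander: yellow hand-held pressure calibrator lying on its back, 95 by 170 by 40 mm. Origin: middle of its underside

How it is judged (in metres and radians):
At the end, for the whole second after the job is handed in: fingers press the bracket, a shim bears on it and a shim on the lug, each over 6 N, bracket at rest; each shim either stands in the gap astride the stud, upright (4.5 deg), square (7 deg), centred (5 mm), feet within 4 mm of the profile, or upright in the stand (((x of shim_a in the frame of manifold between -0.005 and 0.005 m and y of shim_a in the frame of manifold between -0.036 and -0.002 m and z of shim_a in the frame of manifold between -0.004 and 0.004 m and angle between shim_a's own z axis and vertical below 0.08 rad and angle between the y axis of shim_a and the y axis of manifold, either way round below 0.12 rad) or (horizontal distance between shim_a and stand below 0.065 m and height (world z) of shim_a below 0.012 m and angle between shim_a's own z axis and vertical below 0.3 rad)) and ((x of shim_b in the frame of manifold between -0.005 and 0.005 m and y of shim_b in the frame of manifold between -0.036 and -0.002 m and z of shim_b in the frame of manifold between -0.004 and 0.004 m and angle between shim_b's own z axis and vertical below 0.08 rad and angle between the y axis of shim_b and the y axis of manifold, either way round below 0.12 rad) or (horizontal distance between shim_b and stand below 0.065 m and height (world z) of shim_b below 0.012 m and angle between shim_b's own z axis and vertical below 0.3 rad)) and ((x of shim_c in the frame of manifold between -0.005 and 0.005 m and y of shim_c in the frame of manifold between -0.036 and -0.002 m and z of shim_c in the frame of manifold between -0.004 and 0.004 m and angle between shim_c's own z axis and vertical below 0.08 rad and angle between the y axis of shim_c and the y axis of manifold, either way round below 0.12 rad) or (horizontal distance between shim_c and stand below 0.065 m and height (world z) of shim_c below 0.012 m and angle between shim_c's own z axis and vertical below 0.3 rad)) and ((x of shim_d in the frame of manifold between -0.005 and 0.005 m and y of shim_d in the frame of manifold between -0.036 and -0.002 m and z of shim_d in the frame of manifold between -0.004 and 0.004 m and angle between shim_d's own z axis and vertical below 0.08 rad and angle between the y axis of shim_d and the y axis of manifold, either way round below 0.12 rad) or (horizontal distance between shim_d and stand below 0.065 m and height (world z) of shim_d below 0.012 m and angle between shim_d's own z axis and vertical below 0.3 rad)) and (contact force between manifold and shim_a above 6 N or contact force between manifold and shim_b above 6 N or contact force between manifold and shim_c above 6 N or contact force between manifold and shim_d above 6 N) and (contact force between bracket and shim_a above 6 N or contact force between bracket and shim_b above 6 N or contact force between bracket and shim_c above 6 N or contact force between bracket and shim_d above 6 N) and contact force between the fingers and bracket above 6 N and linear speed of bracket below 0.01 m/s); the arm keeps its last pose, push and grip.
It fails at once if spanner is disturbed (distance of spanner from where it was at the start of the episode above 0.025 m).
It fails at once if spray is disturbed (distance of spray from where it was at the start of the episode above 0.025 m or angle between spray's own z axis and vertical above 0.4 rad).
It fails at once if calibrator is disturbed (distance of calibrator from where it was at the start of the episode above 0.025 m).
It also fails if it takes over 67 s, if anything falls off the work surface, if the arm or the gripper's body presses on something with over 40 N, if the wrist force passes 120 N, or if a joint passes its speed limit or range.

### The arm

A 6-joint arm with a two-finger parallel gripper is mounted at the origin on the work surface. World frame = base frame: x ahead of the robot, y to its left, z up, the work surface at z = 0. Lengths are in mm, angles in rad, forces in N, time in s.
With the tool pointing down it reaches from about 350 to 800 mm from the base axis. Payload 7.3 kg.
Tool frame: the origin (TCP) lies between the finger pads; the fingertips stand 8 mm ahead of it and the grasp point (between the pads) lies 11 mm behind it; z points along the fingers, y is the line along which they close (so a half turn about z gives the same grasp; the last joint's range is limited). The gripper opens to 85 mm and grips with 20 to 120 N. Pads are 22 mm wide; open, the fingers measure 114 mm over their backs; the gripper's body (76 mm by 85 mm) begins 54 mm behind the grasp point. The pads swing forward as they close: fully open they stand 13 mm farther back than shut.
Start: joints at [1.112, 0.342, 1.524, -0, 1.275, -0.146], TCP at [161.541, 499.55, 216.322] pointing down, gripper open.
Joint ranges: [-2.53, 2.53], [-0.77, 2.02], [0.04, 2.7], [-1, 4.14], [0.28, 2.66], [-3.11, 3.11]. Speed limits (rad/s): [2.57, 2.57, 3.14, 3.14, 3.14, 3.14].

### API

Orientations are given as a rotation vector (axis times angle).
In Python, from plant import env, vision, workorder gives the robot as it stands (env), with the cameras (vision) and the job (workorder).
- The arm moves only by the shell command python3 drive.py [FORCE], which reads ROWS from standard input. ROWS is a JSON list of rows, 1 to 8 of them, each of 7 numbers: the finger opening in mm, then dx, dy, dz in units of 50 mm, then a rotation vector rx, ry, rz in rad; each row is the pose to reach, as a shift and turn from the pose commanded when the command began, along the tool's axes at that moment; what a row does not reach only later rows make up. A row lasts 1/10 s, in which the tool goes at most 50 mm and 0.15 rad, less where a joint would pass 70% of its speed; a pose out of reach is approached as far as the arm can. The fingers move at their own pace and stop on an object; FORCE is the grip in N (left out, the last holds). Time passes only in rows, so rows that do not move let the fingers close. It prints the time, the measured TCP pose, the force, the opening and the grip force at its end. Input that does not fit is refused with a message, and nothing moves.
- env.sense(): the state, without advancing time (a new reading comes with each control period).
- vision.snapshot(name): name is "side" or "top"; returns the picture (480x640x3 uint8, blue, green, red); there is no depth.
- vision.camera_model(name): a dict with "vertical_fov" (degrees; the focal length in pixels is half the picture's height over the tangent of half this angle, whatever the lens; pixels are square), "cx", "cy" (the principal point, pixels), "position" and "attitude" of the camera in the world. Camera axes: x right, y down, z forward; pixel columns grow to the right and rows downward; lengths in mm; the calibration is good to about 2 mm. A picture is of the moment at which its call begins. camera_model takes no time and is no camera call.
- workorder.close_job(): hands the job in; it is judged then, once.
The state is a dict: "t": time; "joints": joint angles; "dq": joint speeds; "tau": joint torques, N m; "position": TCP position; "eef_rot": TCP orientation; "contact_force": force on the tool from outside, world axes, zero at the start; "torque": the same for the moment, N m; "finger_gap": finger opening in mm; "grip_force": force on a finger pad.
Only numpy, scipy, OpenCV 4.12 (cv2) and the standard library are available. Lean on these libraries where they do the work, as an engineer would, in place of code of your own. Each camera call takes 0.05 s, during which the arm holds its last target. There are 200 camera calls.

## Working session

There is one attempt and no reset: what is moved stays moved. The work goes in short steps, Python scripts to look and compute and a shell command to move; the robot and the scene stay as the last step left them, time stands still between calls to the robot, and variables do not carry over. Pictures are saved under pics/ and viewed, at most 10 in all, crops included, and the job is handed in when it is done.

```bash
ls; mkdir -p pics
python3 - <<'E'
from plant import env, vision, workorder
import cv2
for n in("top","side"):
    cv2.imwrite(f"pics/{n}0.png",vision.snapshot(n)); print(vision.camera_model(n))
s=env.sense(); print(s)
E
```

```text
drive.py
pics
plant.py
{'vertical_fov': 53.539976020006385, 'cx': 321.6533188932433, 'cy': 247.56470038270467, 'position': array([417.38024733, -73.93760939, 860.74380975]), 'attitude': array([-2.15021327,  2.05964969, -0.22895726])}
{'vertical_fov': 55.50827034602987, 'cx': 322.1901545707826, 'cy': 246.34588436067168, 'position': array([ 166.02214851, -456.29520431,  583.11267163]), 'attitude': array([-2.11013836,  0.95323915, -0.43221592])}
{'t': 0.1, 'joints': array([ 1.11202780e+00,  3.42651065e-01,  1.52491323e+00, -8.73712497e-06,
        1.27541178e+00, -1.46023666e-01]), 'dq': array([-0.0006529 , -0.00162316, -0.00211772,  0.00061255,  0.00029253,
        0.00068103]), 'tau': array([ 2.87963383e-03, -4.34441936e+01, -2.46488965e+01,  1.85336972e-05,
        4.68737679e-03, -2.44665983e-05]), 'position': array([161.35165168, 499.19329209, 215.69938945]), 'eef_rot': array([-4.89191875e-01, -3.10286207e+00,  2.07810389e-03]), 'contact_force': array([ 0.43699567, -0.79376075, -0.28142868]), 'torque': array([ 0.04266557,  0.02022465, -0.01892417]), 'grip_force': 0.0, 'finger_gap': 85.20915209697903}
```

View pics/top0.png

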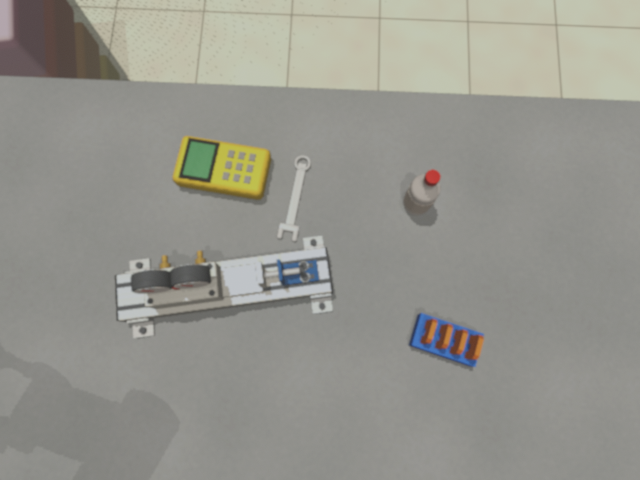

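View pics/side0.png

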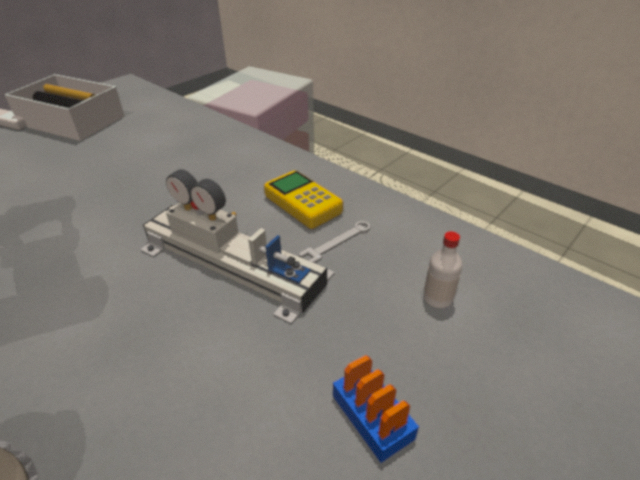

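```bash
cat > h.py <<'E'
import numpy as np, cv2
from scipy.spatial.transform import Rotation as R
from plant import env, vision, workorder
class Cam:
    def __init__(s,n):
        m=vision.camera_model(n); s.f=240/np.tan(np.radians(m["vertical_fov"])/2)
        s.c=np.array([m["cx"],m["cy"]]); s.p=np.array(m["position"]); s.R=R.from_rotvec(m["attitude"]).as_matrix()
    def proj(s,P):
        q=(np.atleast_2d(P)-s.p)@s.R; return q[:,:2]/q[:,2:]*s.f+s.c
    def ray(s,uv,z):
        d=s.R@np.append((np.array(uv)-s.c)/s.f,1); return s.p+d*(z-s.p[2])/d[2]
def rz(a): return R.from_euler('z',a).as_matrix()
def crop(img,x,y,w,h,k):
    return cv2.resize(img[y:y+h,x:x+w],None,fx=k,fy=k,interpolation=cv2.INTER_CUBIC)
E
python3 - <<'E'
from h import *
t=cv2.imread("pics/top0.png");s=cv2.imread("pics/side0.png")
a=np.vstack([np.hstack([crop(t,240,230,100,75,4),crop(t,400,300,100,75,4)]),np.hstack([crop(s,235,222,100,75,4),crop(s,325,350,100,75,4)])])
cv2.imwrite("pics/c0.png",a)
T=Cam("top")
for uv,z in [((329,249),40),((330.5,294),40),((117,276),40),((118,320),40),((417,314),34),((484,329),34),((475,366),34),((410,349),34),((118,274),40)]: print(uv,T.ray(uv,z).round(1))
E
```

```text
(329, 249) [597.3 -81.8  40. ]
(330.5, 294) [517.8 -87.5  40. ]
(117, 276) [533.2 285.3  40. ]
(118, 320) [457.7 273.3  40. ]
(417, 314) [ 490.3 -238.2   34. ]
(484, 329) [ 469.7 -353.2   34. ]
(475, 366) [ 407.2 -336.1   34. ]
(410, 349) [ 430.6 -226.3   34. ]
(118, 274) [536.8 284.   40. ]
```

View pics/c0.png

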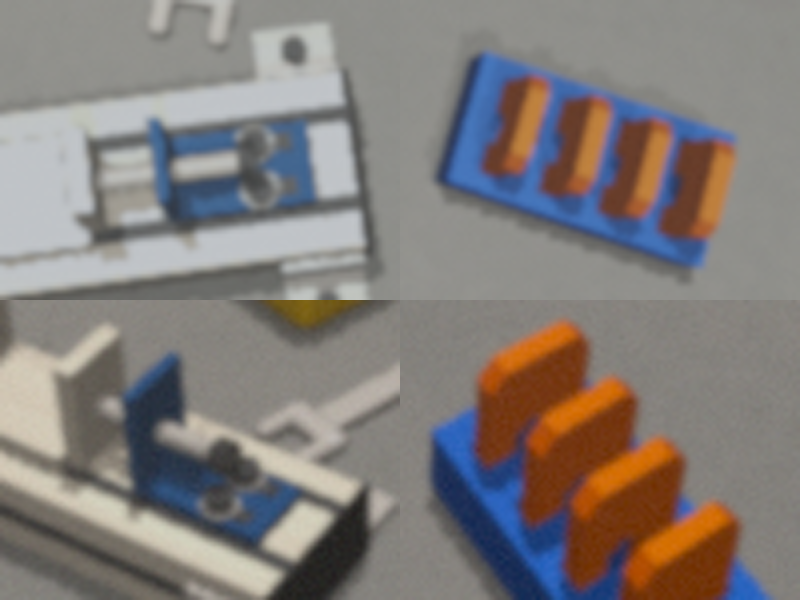

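```bash
cat > fit0.py <<'E'
from h import *
from scipy.optimize import minimize, least_squares
T,S=Cam("top"),Cam("side"); im={"top":cv2.imread("pics/top0.png"),"side":cv2.imread("pics/side0.png")}; C={"top":T,"side":S}
def box(x0,x1,y0,y1,z0,z1): return np.array([[x,y,z] for x in(x0,x1) for y in(y0,y1) for z in(z0,z1)],float)
shim=lambda y:np.vstack([box(-20,20,y-4,y+4,6,73),box(-14,14,y-4,y+4,6,81)])
K=8
def ren(c,hulls,roi):
    x,y,w,h=roi; m=np.zeros((h*K,w*K),np.uint8)
    for P in hulls:
        q=(c.proj(P)-[x,y]+.5)*K-.5
        cv2.fillConvexPoly(m,cv2.convexHull(np.round(q*16).astype(np.int32)),255,shift=4)
    return cv2.resize(m,(w,h),interpolation=cv2.INTER_AREA)/255.
def mask(n,roi):
    x,y,w,h=roi; g=cv2.cvtColor(im[n][y:y+h,x:x+w],cv2.COLOR_BGR2HSV).astype(float)
    return np.clip((g[...,1]-60)/100,0,1)
rois={"top":(395,300,105,80),"side":(320,345,110,125)}
M={n:mask(n,rois[n]) for n in rois}
def cost(p,ns):
    P=[box(-29,29,-56,56,0,34)]+[shim(y) for y in(-39,-13,13,39)]
    P=[q@rz(p[2]).T+[p[0],p[1],0] for q in P]
    return sum(np.abs(ren(C[n],P,rois[n])-M[n]).sum() for n in ns)
for ns in(["top"],["side"],["top","side"]):
    r=minimize(cost,[449.4,-288.5,-.177],args=(ns,),method="Nelder-Mead",options=dict(initial_simplex=[[449,-288,-.18],[456,-288,-.18],[449,-280,-.18],[449,-288,-.12]]))
    print("stand",ns,r.x.round(3),round(r.fun,1),{n:M[n].sum().round() for n in ns})
# rail by points: local coords rail (x,y,z) -> pixel
tc=lambda X,Y:(240+(X+.5)/4-.5,230+(Y+.5)/4-.5); sc=lambda X,Y:(235+(X+.5)/4-.5,222+(Y-300+.5)/4-.5)
pts=[(T,tc(345,72),(40,-105,40)),(T,tc(368,250),(-40,-105,40)),(T,(117,276),(40,265,40)),(T,(118,320),(-40,265,40)),
(S,sc(366,487),(40,-105,40)),(S,sc(270,580),(-40,-105,40)),
(S,sc(123,400),(-18,-20,95)),(S,sc(172,354),(18,-20,95)),(S,sc(182,357),(18,-26,95)),(S,sc(133,410),(-18,-26,95))]
def res(p,sel,full=False):
    o=[]
    for c,uv,P in pts:
        if c in sel: o.append(c.proj(rz(p[2])@np.array(P)+[p[0],p[1],0])[0]-uv)
    return np.array(o) if full else np.ravel(o)
for sel in([T],[S],[T,S]):
    r=least_squares(res,[540,10,.16],args=(sel,),loss="soft_l1"); print("rail",r.x.round(3)); 
print(res(r.x,[T,S],True).round(1).tolist())
np.save("rail.npy",r.x)
def draw(c,img,P,x,y,k,col):
    for a in range(len(P)):
        for b in range(a):
            if (np.abs(P[a]-P[b])>1e-6).sum()==1:
                q=(c.proj(np.array([P[a],P[b]])@rz(r.x[2]).T+[r.x[0],r.x[1],0])-[x,y]+.5)*k-.5
                q=np.round(q).astype(int).tolist(); cv2.line(img,tuple(q[0]),tuple(q[1]),col,1)
pan=[]
for n,x,y in(("top",240,230),("side",235,222)):
    for g in (24,32):
        i=crop(im[n],x,y,100,75,4)
        draw(C[n],i,box(-40,40,-105,265,0,40),x,y,4,(0,0,255))
        draw(C[n],i,box(-18,18,-26,-20,40,95),x,y,4,(0,255,0))
        draw(C[n],i,box(-18,18,-20+g,-10+g,40,95),x,y,4,(255,0,255)); pan.append(i)
cv2.imwrite("pics/o1.png",np.vstack([np.hstack(pan[:2]),np.hstack(pan[2:])]))
E
python3 fit0.py
```

```text
stand ['top'] [ 4.49902e+02 -2.91114e+02 -2.66000e-01] 683.4 {'top': np.float64(1816.0)}
stand ['side'] [ 4.51966e+02 -2.89821e+02 -2.94000e-01] 396.6 {'side': np.float64(4649.0)}
stand ['top', 'side'] [ 4.51253e+02 -2.90078e+02 -2.89000e-01] 1116.9 {'top': np.float64(1816.0), 'side': np.float64(4649.0)}
rail [5.4203e+02 1.9582e+01 1.7600e-01]
rail [5.43157e+02 1.87930e+01 1.93000e-01]
rail [5.43169e+02 1.90470e+01 1.80000e-01]
[[0.6, -1.0], [1.2, -0.8], [-0.8, -1.1], [0.3, 0.8], [0.6, 0.1], [-0.6, 5.9], [-0.9, 0.1], [-0.4, -0.2], [-0.0, 0.2], [-0.4, -1.2]]
```

View pics/o1.png

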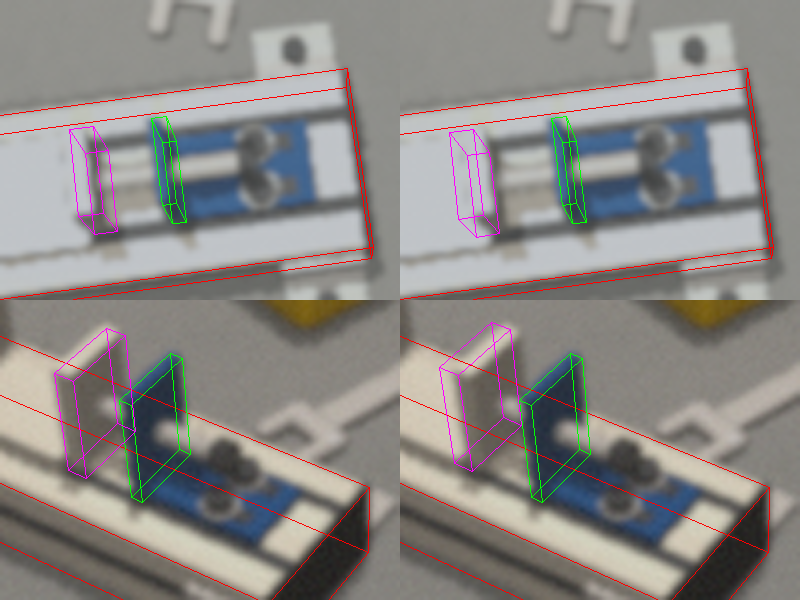

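```bash
sed -i 's|^    return np.clip.*|    b=im[n][y:y+h,x:x+w].astype(float); d=b.max(2)-b.min(2); return np.clip((d-25)/40,0,1)|' fit0.py
cat >> fit0.py <<'E'
p=minimize(cost,[451,-290,-.289],args=(["top","side"],),method="Nelder-Mead").x
r.x=p; pan=[]
for n,x,y in(("top",400,305),("side",325,350)):
    i=crop(im[n],x,y,100,100,4)
    draw(C[n],i,box(-29,29,-56,56,0,34),x,y,4,(0,0,255))
    for v in(-39,-13,13,39): draw(C[n],i,box(-20,20,v-4,v+4,34,73),x,y,4,(0,255,0)); draw(C[n],i,box(-14,14,v-4,v+4,73,81),x,y,4,(255,255,255))
    pan.append(i)
cv2.imwrite("pics/o2.png",np.hstack(pan))
E
python3 fit0.py
```

```text
stand ['top'] [ 4.49963e+02 -2.92293e+02 -2.87000e-01] 467.0 {'top': np.float64(2038.0)}
stand ['side'] [ 4.52461e+02 -2.89527e+02 -2.94000e-01] 420.4 {'side': np.float64(4625.0)}
stand ['top', 'side'] [ 4.51629e+02 -2.89764e+02 -2.91000e-01] 1014.3 {'top': np.float64(2038.0), 'side': np.float64(4625.0)}
rail [5.4203e+02 1.9582e+01 1.7600e-01]
rail [5.43157e+02 1.87930e+01 1.93000e-01]
rail [5.43169e+02 1.90470e+01 1.80000e-01]
[[0.6, -1.0], [1.2, -0.8], [-0.8, -1.1], [0.3, 0.8], [0.6, 0.1], [-0.6, 5.9], [-0.9, 0.1], [-0.4, -0.2], [-0.0, 0.2], [-0.4, -1.2]]
```

View pics/o2.png

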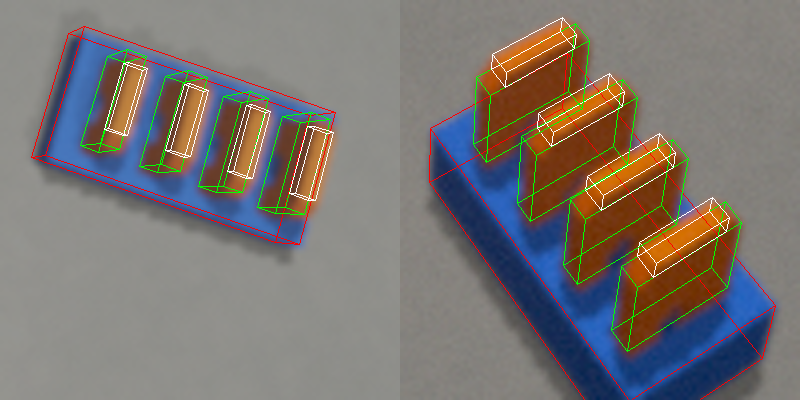

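```bash
cat > g.py <<'E'
import sys; from h import *
# usage: g.py x y z ang : tool-axis shift/turn from the sensed pose to the target (tool down, tool y at ang)
def delta(pos,rv,t,a):
    Rc=R.from_rotvec(rv); y=np.array([np.cos(a),np.sin(a),0]); z=np.array([0,0,-1.])
    Rt=R.from_matrix(np.column_stack([np.cross(y,z),y,z])); d=Rc.inv()*Rt
    return Rc.inv().apply(np.array(t)-pos).round(1),d.as_rotvec().round(3)
if __name__=="__main__":
    s=env.sense(); v=list(map(float,sys.argv[1:]))
    print("t",round(s["t"],2),"pos",s["position"].round(1),"F",s["contact_force"].round(1),"gap",round(s["finger_gap"],1),"q",s["joints"].round(2))
    for i in range(0,len(v),4): print(*delta(s["position"],s["eef_rot"],v[i:i+3],v[i+3]))
E
python3 g.py 400 150 250 .5 463.5 -250 150 -.29
```

```text
t 0.1 pos [161.4 499.2 215.7] F [ 0.4 -0.8 -0.3] gap 85.2 q [ 1.11  0.34  1.52 -0.    1.28 -0.15]
[-334.5 -258.9  -34. ] [-0.001  0.     0.758]
[-518.  -619.8   66.4] [-1.000e-03  1.000e-03  1.548e+00]
```

The rows are not in the units I measure in: shifts go in units of 50 mm. I convert before sending: -334 mm is -6.68, -259 mm is -5.18.

```bash
echo '[[70,-1.6,-1.2,-0.6,0,0,0.15],[70,-2.36,-1.8,-0.68,0,0,0.25],[70,-3.1,-2.4,-0.68,0,0,0.37],[70,-3.84,-2.96,-0.68,0,0,0.48],[70,-4.6,-3.56,-0.68,0,0,0.58],[70,-5.36,-4.16,-0.68,0,0,0.68],[70,-6,-4.7,-0.68,0,0,0.76],[70,-6.68,-5.18,-0.68,0,0,0.8]]' | python3 drive.py; python3 g.py 463 -250 150 -.29
```

```text
t: 0.9
position: [385.1, 169.8, 250.2]
eef_rot: [-1.663, -2.665, -0.0]
contact_force: [1.2, 0.5, -0.2]
finger_gap: 70.0
grip_force: 0.0
t 0.9 pos [385.1 169.8 250.2] F [ 1.2  0.5 -0.2] gap 70.0 q [ 0.23  0.12  1.72  0.    1.3  -0.22]
[-411.3 -114.6  100.2] [ 0.    -0.     0.745]
```

In the tool's units: -368 mm is -7.36, -322 mm is -6.44.

```bash
echo '[[65,-0.92,-0.26,0.1,0,0,0.09],[65,-1.84,-0.52,0.2,0,0,0.18],[65,-2.76,-0.78,0.4,0,0,0.27],[65,-3.68,-1.04,0.6,0,0,0.36],[65,-4.6,-1.3,0.9,0,0,0.45],[65,-5.52,-1.56,1.2,0,0,0.54],[65,-6.44,-1.82,1.5,0,0,0.63],[65,-7.36,-2.06,1.8,0,0,0.7]]' | python3 drive.py; echo '[[60,-0.88,-0.24,0.22,0,0,0.045],[60,-0.88,-0.24,0.22,0,0,0.045],[60,-0.88,-0.24,0.22,0,0,0.045]]' | python3 drive.py; python3 g.py 462.4 -253.5 64 -.29
```

```text
t: 1.7
position: [454.7, -205.8, 159.4]
eef_rot: [-2.477, -1.932, -0.0]
contact_force: [1.7, -0.1, -0.2]
finger_gap: 65.1
grip_force: 0.0
t: 2.0
position: [432.0, -244.0, 148.6]
eef_rot: [-2.517, -1.877, 0.0]
contact_force: [0.6, 0.3, 0.6]
finger_gap: 60.1
grip_force: 0.0
t 2.0 pos [ 432.  -244.   148.6] F [0.6 0.3 0.6] gap 60.1 q [-0.67  0.36  1.7   0.    1.08 -0.38]
[-0.5 32.  84.5] [-0.002 -0.001  0.001]
```

In the tool's units: 60 mm is 1.2, 32 mm is 0.64.

```bash
echo '[[60,-0.01,0.64,0.6,0,0,0],[60,-0.01,0.64,1.2,0,0,0],[60,-0.01,0.64,1.68,0,0,0],[60,-0.01,0.64,1.68,0,0,0],[30,-0.01,0.64,1.68,0,0,0],[30,-0.01,0.64,1.68,0,0,0],[30,-0.01,0.64,1.68,0,0,0],[30,-0.01,0.64,1.68,0,0,0]]' | python3 drive.py 40; echo '[[30,0,0,0,0,0,0],[30,0,0,0,0,0,0]]' | python3 drive.py
python3 - <<'E'
from h import *
t=vision.snapshot("top");s=vision.snapshot("side");cv2.imwrite("pics/t2.png",t);cv2.imwrite("pics/s2.png",s)
E
python3 g.py 462.4 -253.5 64 -.29
```

```text
t: 2.8
position: [463.8, -253.5, 66.4]
eef_rot: [2.515, 1.88, 0.001]
contact_force: [0.3, 0.5, -0.3]
finger_gap: 30.2
grip_force: 0.0
t: 3.0
position: [463.4, -253.3, 65.5]
eef_rot: [2.516, 1.88, 0.0]
contact_force: [0.3, -0.3, 0.4]
finger_gap: 30.2
grip_force: 0.0
t 3.1 pos [ 463.3 -253.2   65.4] F [ 0.4 -0.3  1. ] gap 29.9 q [-0.65  0.52  1.71  0.    0.91 -0.36]
[-0.5 -0.8  1.4] [ 0.    -0.     0.003]
```

Run:
```python
from h import *
t=cv2.imread("pics/t2.png");s=cv2.imread("pics/s2.png")
cv2.imwrite("pics/c2.png",np.hstack([crop(t,380,290,133,150,3),crop(s,300,290,133,150,3)]))
```

```text
(no output)
```

View pics/c2.png

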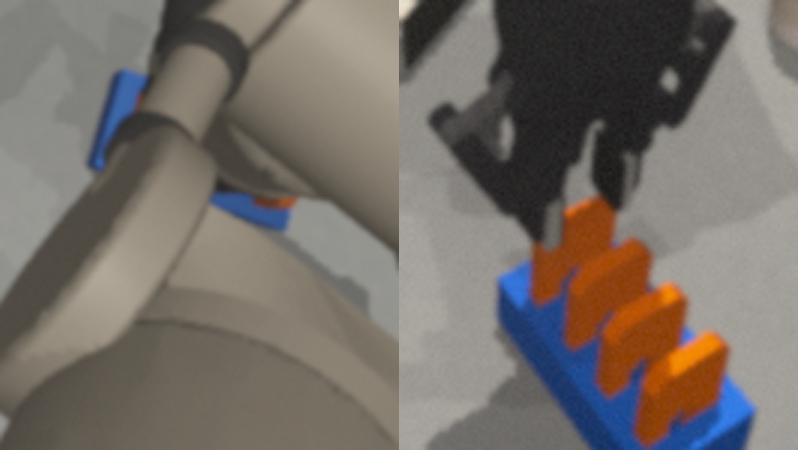

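Run:
```python
from h import *
S=Cam("side"); s=env.sense(); Rt=R.from_rotvec(s["eef_rot"]).as_matrix(); p=s["position"]
print(p, Rt[:,1].round(3), s["finger_gap"])
f=lambda P:(((S.proj(P)-[300,290])*3)+[399,0]).round().tolist()
for g in(-15,15):
  for x in(-11,11): print(g,x,f([p+Rt@np.array([x,g,z]) for z in(-20,0,8)]))
```

```text
[ 463.32850281 -253.24278286   65.36056752] [ 0.959 -0.283  0.   ] 29.920963589345533
-15 -11 [[562.0, 240.0], [561.0, 267.0], [560.0, 278.0]]
-15 11 [[533.0, 204.0], [532.0, 231.0], [532.0, 241.0]]
15 -11 [[619.0, 209.0], [616.0, 236.0], [615.0, 246.0]]
15 11 [[589.0, 174.0], [587.0, 201.0], [586.0, 211.0]]
```

```bash
echo '[[26,0,0,0,0,0,0],[22,0,0,0,0,0,0],[22,0,0,0,0,0,0]]' | python3 drive.py 20
python3 - <<'E'
from h import *
s=vision.snapshot("side");cv2.imwrite("pics/s3.png",s); a=cv2.imread("pics/s2.png")
cv2.imwrite("pics/c3.png",np.hstack([crop(a,330,320,65,80,6),crop(s,330,320,65,80,6)]))
E
```

```text
t: 3.4
position: [463.1, -253.3, 66.1]
eef_rot: [2.516, 1.881, -0.0]
contact_force: [-3.7, 0.7, 8.1]
finger_gap: 21.9
grip_force: 4.2
```

View pics/c3.png

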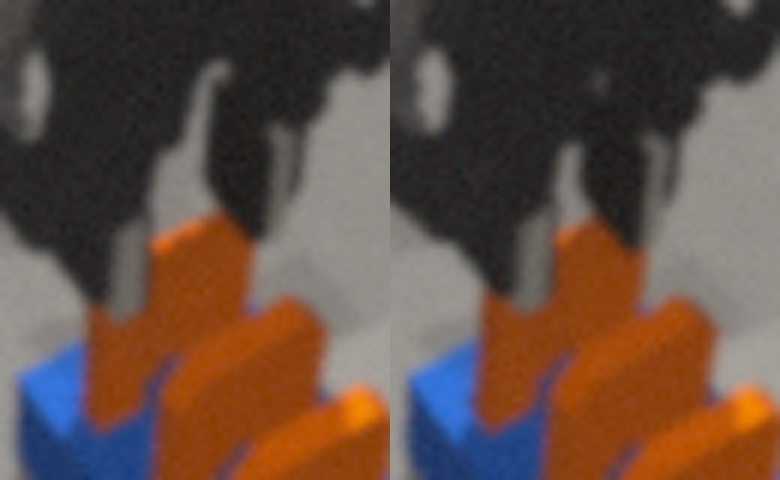

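```bash
echo '[[60,0,0,0,0,0,0],[60,0,0,0,0,0,0],[60,-0.02,0,0.2,0,0,0],[60,-0.02,0,0.4,0,0,0],[60,-0.02,0,0.4,0,0,0],[38,-0.02,0,0.4,0,0,0],[34,-0.02,0,0.4,0,0,0],[34,-0.02,0,0.4,0,0,0]]' | python3 drive.py 40; echo '[[34,0,0,0,0,0,0],[34,0,0,0,0,0,0]]' | python3 drive.py; python3 g.py 462.4 -253.5 45 -.29
```

```text
t: 4.25
position: [463.2, -254.2, 45.5]
eef_rot: [2.516, 1.881, 0.0]
contact_force: [-0.1, -0.0, -0.8]
finger_gap: 38.6
grip_force: 40.1
t: 4.45
position: [463.1, -254.2, 45.4]
eef_rot: [2.516, 1.881, 0.0]
contact_force: [-0.1, 0.4, -0.3]
finger_gap: 38.2
grip_force: 40.1
t 4.45 pos [ 463.1 -254.2   45.4] F [-0.1  0.4 -0.3] gap 38.2 q [-0.65  0.55  1.73  0.    0.87 -0.36]
[ 0.4 -0.8  0.4] [ 0.    -0.     0.003]
```

```bash
echo '[[34,0,0,-0.8,0,0,0],[34,0,0,-1.7,0,0,0],[34,0,0,-2.5,0,0,0],[34,0,0,-2.5,0,0,0]]' | python3 drive.py; python3 g.py 542.4 20.1 165 .18
```

```text
t: 4.85
position: [465.7, -256.0, 176.1]
eef_rot: [2.507, 1.875, 0.005]
contact_force: [-0.1, -0.9, -0.2]
finger_gap: 38.0
grip_force: 42.3
t 4.85 pos [ 465.7 -256.   176.1] F [-0.1 -0.9 -0.2] gap 38.0 q [-0.65  0.38  1.58  0.    1.17 -0.36]
[286.6  -4.6   9.9] [ 0.01   0.006 -0.467]
```

In the tool's units: 286 mm is 5.72, 246 mm is 4.92.

```bash
echo '[[34,0.8,0,0,0,0,-0.06],[34,1.64,-0.02,0,0,0,-0.13],[34,2.48,-0.04,0,0,0,-0.2],[34,3.32,-0.04,0,0,0,-0.27],[34,4.12,-0.06,0,0,0,-0.34],[34,4.92,-0.08,0.1,0,0,-0.41],[34,5.72,-0.08,0.2,0,0,-0.467],[34,5.72,-0.08,0.2,0,0,-0.467]]' | python3 drive.py;echo '[[34,0,0,0,0,0,0],[34,0,0,0,0,0,0]]' | python3 drive.py
python3 - <<'E'
from h import *
t=vision.snapshot("top");s=vision.snapshot("side");cv2.imwrite("pics/t4.png",t);cv2.imwrite("pics/s4.png",s)
cv2.imwrite("pics/c4.png",np.hstack([crop(t,230,200,100,150,4),crop(s,210,150,100,150,4)]))
E
python3 g.py 542.4 20.1 165 .18
```

```text
t: 5.65
position: [540.0, 25.6, 158.7]
eef_rot: [-2.004, -2.416, -0.0]
contact_force: [0.2, -0.5, -0.3]
finger_gap: 38.3
grip_force: 42.3
t: 5.85
position: [539.8, 20.6, 159.9]
eef_rot: [-2.014, -2.411, 0.001]
contact_force: [-0.7, 0.1, -0.9]
finger_gap: 38.4
grip_force: 42.3
t 5.95 pos [540.   20.1 160.2] F [-0.2 -0.6 -0.9] gap 38.5 q [-0.1   0.42  1.57 -0.    1.15 -0.28]
[-0.4  2.4 -4.8] [-0.     0.    -0.002]
```

View pics/c4.png

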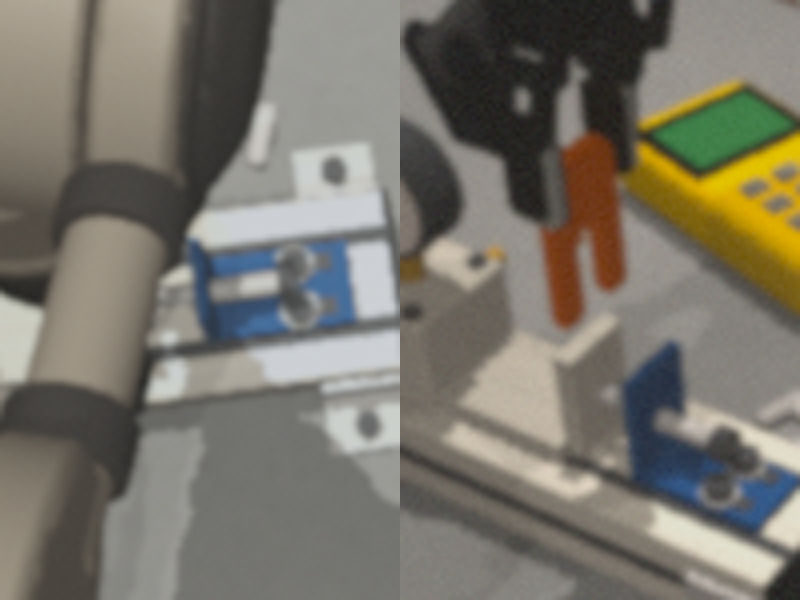

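```bash
cat > m.py <<'E'
from h import *
from scipy.ndimage import map_coordinates
from scipy.optimize import minimize
S=Cam("side"); 
def box(x0,x1,y0,y1,z0,z1): return np.array([[x,y,z] for x in(x0,x1) for y in(y0,y1) for z in(z0,z1)],float)
def gapscore(img,rail,gs,x0=-18,dz=0):
    g=cv2.cvtColor(img,cv2.COLOR_BGR2GRAY).astype(float); out=[]
    for gap in gs:
        y=-20+gap; sc=[]
        for A,B in(((x0,y,93),(x0,y,60)),((x0+2,y,95),(x0+34,y,95))):
            P=np.linspace(A,B,60)@rz(rail[2]).T+[rail[0],rail[1],0]
            q=S.proj(P); t=q[-1]-q[0]; t/=np.linalg.norm(t); n=np.array([-t[1],t[0]])
            I=lambda k:map_coordinates(g,(q+k*n)[:,::-1].T,order=1).mean()
            sc.append(I(1.2)-I(-1.2))
        out.append(sc)
    return np.array(out)
if __name__=="__main__":
    img=cv2.imread("pics/side0.png"); gs=np.arange(22,33,.5)
    for rail in((543.16,18.9,.193),(543.17,19.05,.18)):
        print(np.column_stack([gs,gapscore(img,rail,gs)]).round(1).tolist())
E
python3 m.py
cat > legs.py <<'E'
import sys; from m import *
# fit held shim (x,y) in the side view from its legs; args: picture, x,y,zfoot,yaw
def legs(img,x,y,z,a,ztop=33):
    K=8; c=S.proj([x,y,z+15])[0].astype(int); X,Y=c-40
    b=img[Y:Y+80,X:X+80].astype(float); d=b[...,2]-b[...,0]; M=np.clip((d-30)/50,0,1)
    def ren(p):
        m=np.zeros((640,640),np.uint8)
        for s in(-1,1):
            H=np.vstack([box(8*s,20*s,-4,4,3,ztop),box(8*s,20*s,-3.3,3.3,0,3)])@rz(p[2]).T+[p[0],p[1],z]
            cv2.fillConvexPoly(m,cv2.convexHull(np.round(((S.proj(H)-[X,Y]+.5)*K-.5)*16).astype(np.int32)),255,shift=4)
        return cv2.resize(m,(80,80),interpolation=cv2.INTER_AREA)/255.
    # rows above the leg tops are ignored
    lim=lambda p:S.proj(box(-20,20,-4,4,ztop-6,ztop-6)@rz(p[2]).T+[p[0],p[1],z])[:,1].max()-Y
    w=(np.arange(80)>lim((x,y,a)))[:,None]
    f=lambda p:(np.abs(ren((*p,a))-M)*w).sum()
    r=minimize(f,[x,y],method="Nelder-Mead",options=dict(initial_simplex=[[x,y],[x+6,y],[x,y+6]])); return r.x,r.fun,(M*w).sum()
if __name__=="__main__":
    v=list(map(float,sys.argv[2:])); print(legs(cv2.imread(sys.argv[1]),*v))
E
python3 legs.py pics/s4.png 540 20.1 120.8 .18
```

```text
[[22.0, 6.8, -12.3], [22.5, 8.4, -18.9], [23.0, 9.7, -26.7], [23.5, 10.7, -35.2], [24.0, 11.5, -44.0], [24.5, 12.0, -52.7], [25.0, 12.2, -61.0], [25.5, 12.3, -68.2], [26.0, 12.1, -73.8], [26.5, 11.9, -77.3], [27.0, 11.8, -78.3], [27.5, 11.8, -76.9], [28.0, 12.2, -73.3], [28.5, 13.4, -67.7], [29.0, 15.4, -60.6], [29.5, 18.5, -52.6], [30.0, 22.4, -43.9], [30.5, 27.4, -35.0], [31.0, 33.4, -26.2], [31.5, 39.7, -17.7], [32.0, 46.2, -9.6], [32.5, 52.2, -2.2]]
[[22.0, 7.8, -14.1], [22.5, 9.2, -21.1], [23.0, 10.4, -29.0], [23.5, 11.2, -37.6], [24.0, 11.8, -46.4], [24.5, 12.2, -55.1], [25.0, 12.3, -63.1], [25.5, 12.2, -69.9], [26.0, 12.0, -75.0], [26.5, 11.8, -77.8], [27.0, 11.7, -78.1], [27.5, 11.9, -76.1], [28.0, 12.6, -71.9], [28.5, 14.2, -65.8], [29.0, 16.7, -58.4], [29.5, 20.1, -50.1], [30.0, 24.4, -41.3], [30.5, 29.8, -32.4], [31.0, 35.9, -23.6], [31.5, 42.2, -15.2], [32.0, 48.5, -7.4], [32.5, 54.1, -0.1]]
(array([541.66721982,  23.55140603]), np.float64(17.503529411764703), np.float64(90.36000000000001))
```

```bash
python3 g.py 541.3 16.8 130 .18  541.3 16.8 83 .18
```

```text
t 5.95 pos [540.   20.1 160.2] F [-0.2 -0.6 -0.9] gap 38.5 q [-0.1   0.42  1.57 -0.    1.15 -0.28]
[-3.5  0.7 30.2] [-0.     0.    -0.002]
[-3.5  0.7 77.2] [-0.     0.    -0.002]
```

The rows are not in the units I measure in: shifts go in units of 50 mm. I convert before sending: 46 mm is 0.92, 40 mm is 0.8.

```bash
echo '[[34,-0.07,0.014,0.3,0,0,0],[34,-0.07,0.014,0.6,0,0,0],[34,-0.07,0.014,0.8,0,0,0],[34,-0.07,0.014,0.92,0,0,0],[34,-0.07,0.014,0.92,0,0,0]]' | python3 drive.py; python3 g.py 541.3 16.8 83 .18
python3 - <<'E'
from h import *
s=vision.snapshot("side");cv2.imwrite("pics/s5.png",s)
E
python3 legs.py pics/s5.png 542.5 19.5 75 .18
```

```text
t: 6.45
position: [541.1, 17.6, 113.7]
eef_rot: [-2.013, -2.41, 0.001]
contact_force: [0.1, 1.2, -0.7]
finger_gap: 38.5
grip_force: 42.3
t 6.45 pos [541.1  17.6 113.7] F [ 0.1  1.2 -0.7] gap 38.5 q [-0.11  0.47  1.62  0.    1.05 -0.29]
[-0.8  0.1 30.7] [-0.001 -0.    -0.001]
(array([541.81975661,  20.38809864]), np.float64(12.817647058823528), np.float64(92.22))
```

In the tool's units: 20 mm is 0.4, 10 mm is 0.2.

```bash
echo '[[34,-0.02,0.01,0.2,0,0,0],[34,-0.02,0.01,0.4,0,0,0],[34,-0.02,0.01,0.4,0,0,0]]' | python3 drive.py; echo '[[34,0,0,0.12,0,0,0],[34,0,0,0.22,0,0,0],[34,0,0,0.22,0,0,0],[34,0,0,0.22,0,0,0]]' | python3 drive.py; python3 g.py 541.3 16.8 80.4 .18
```

```text
t: 6.8
position: [542.9, 17.2, 93.1]
eef_rot: [2.013, 2.411, 0.002]
contact_force: [3.6, 0.7, -3.0]
finger_gap: 38.0
grip_force: 42.0
t: 7.2
position: [542.9, 17.2, 82.8]
eef_rot: [2.012, 2.411, 0.002]
contact_force: [5.9, 0.4, -4.0]
finger_gap: 38.3
grip_force: 41.9
t 7.2 pos [542.9  17.2  82.8] F [ 5.9  0.4 -4. ] gap 38.3 q [-0.11  0.52  1.65  0.    0.97 -0.29]
[-0.1 -1.6  2.4] [ 0.002  0.    -0.   ]
```

In the tool's units: 2 mm is 0.04.

```bash
echo '[[34,0,0.04,0,0,0,0],[34,0,0.04,0,0,0,0]]' | python3 drive.py; echo '[[34,0,0.03,0,0,0,0],[34,0,0.03,0,0,0,0]]' | python3 drive.py;  python3 - <<'E'
from h import *
s=vision.snapshot("side");cv2.imwrite("pics/s6.png",s)
E
python3 g.py 541.3 16.8 80.4 .18
```

```text
t: 7.4
position: [543.3, 17.5, 82.8]
eef_rot: [-2.011, -2.411, 0.002]
contact_force: [0.2, 0.0, -0.3]
finger_gap: 38.4
grip_force: 42.3
t: 7.6
position: [545.3, 17.7, 83.1]
eef_rot: [-2.012, -2.412, 0.001]
contact_force: [0.5, 0.3, -0.1]
finger_gap: 38.7
grip_force: 42.3
t 7.65 pos [545.3  17.7  83.2] F [ 1.   0.2 -0.6] gap 38.8 q [-0.11  0.52  1.64 -0.    0.98 -0.29]
[-0.2 -4.1  2.8] [-0.001 -0.     0.   ]
```

In the tool's units: 2 mm is 0.04, 1 mm is 0.02.

```bash
echo '[[34,0,0.01,0.04,0,0,0],[34,0.02,0.01,0.04,0,0,0],[34,0.02,0.01,0.04,0,0,0]]' | python3 drive.py; echo '[[34,0.03,0,0,0,0,0],[34,0.03,0,0,0,0,0]]' | python3 drive.py;echo '[[34,0.02,0,0,0,0,0],[34,0.02,0,0,0,0,0]]' | python3 drive.py; python3 g.py 545.5 16.8 80.4 .18
```

```text
t: 7.95
position: [545.7, 18.9, 81.2]
eef_rot: [-2.013, -2.412, 0.0]
contact_force: [0.4, 0.6, -1.6]
finger_gap: 38.3
grip_force: 42.3
t: 8.15
position: [545.6, 20.5, 81.3]
eef_rot: [-2.012, -2.412, -0.0]
contact_force: [0.8, 0.0, -0.5]
finger_gap: 38.1
grip_force: 42.3
t: 8.35
position: [545.4, 21.4, 81.3]
eef_rot: [-2.013, -2.412, -0.0]
contact_force: [1.0, 0.2, -1.4]
finger_gap: 38.4
grip_force: 42.3
t 8.35 pos [545.4  21.4  81.3] F [ 1.   0.2 -1.4] gap 38.4 q [-0.1   0.52  1.65  0.    0.97 -0.28]
[-4.5 -0.7  0.9] [ 0. -0.  0.]
```

```bash
for i in 1 2; do echo '[[34,0.02,0,0,0,0,0],[34,0.02,0,0,0,0,0]]' | python3 drive.py | grep -E 'pos|contact'; done; echo '[[34,0.02,0,0,0,0,0],[34,0.02,0,0,0,0,0]]' | python3 drive.py | grep -E 'pos|contact'
python3 - <<'E'
from h import *
s=vision.snapshot("side");cv2.imwrite("pics/s7.png",s)
E
python3 legs.py pics/s7.png 545 25 42 .18
```

```text
position: [545.3, 22.2, 81.3]
contact_force: [-0.1, -0.9, -0.4]
position: [545.3, 22.5, 81.4]
contact_force: [0.6, -5.8, -0.4]
position: [545.3, 22.7, 81.4]
contact_force: [-0.2, -9.0, -0.2]
(array([546.73777346,  25.03114615]), np.float64(18.630980392156864), np.float64(82.46))
```

```bash
echo '[[34,-0.05,0,0,0,0,0],[34,-0.05,0,0.016,0,0,0],[34,-0.05,0,0.028,0,0,0],[34,-0.05,0,0.028,0,0,0]]' | python3 drive.py; echo '[[34,0,0,0.016,0,0,0],[34,0,0,0.016,0,0,0]]' | python3 drive.py| grep -E 'pos|contact'
```

```text
t: 9.4
position: [545.2, 22.1, 79.7]
eef_rot: [-2.012, -2.412, -0.0]
contact_force: [0.8, 0.3, -0.5]
finger_gap: 38.3
grip_force: 42.3
position: [545.4, 21.9, 79.2]
contact_force: [-0.4, 0.3, 2.2]
```

In the tool's units: -50 mm is -1, -90 mm is -1.8.

```bash
echo '[[42,0,0,0,0,0,0],[46,0,0,0,0,0,0],[54,0,0,0,0,0,0],[54,0,0,0,0,0,0],[54,0,0,-0.4,0,0,0],[54,0,0,-1,0,0,0],[54,0,0,-1.8,0,0,0],[54,0,0,-1.8,0,0,0]]' | python3 drive.py
python3 - <<'E'
from h import *
s=vision.snapshot("side");cv2.imwrite("pics/s8.png",s)
cv2.imwrite("pics/c8.png",crop(s,210,190,133,100,5))
E
python3 g.py 454.9 -281 150 -.29
```

```text
t: 10.4
position: [548.4, 21.5, 174.4]
eef_rot: [2.007, 2.406, 0.009]
contact_force: [0.4, -0.5, 0.9]
finger_gap: 54.0
grip_force: 0.0
t 10.45 pos [547.   21.6 171.7] F [-0.4 -0.6 -0.3] gap 54.2 q [-0.1   0.42  1.54  0.    1.18 -0.28]
[-281.2 -144.9   21.3] [0.006 0.    0.47 ]
```

View pics/c8.png

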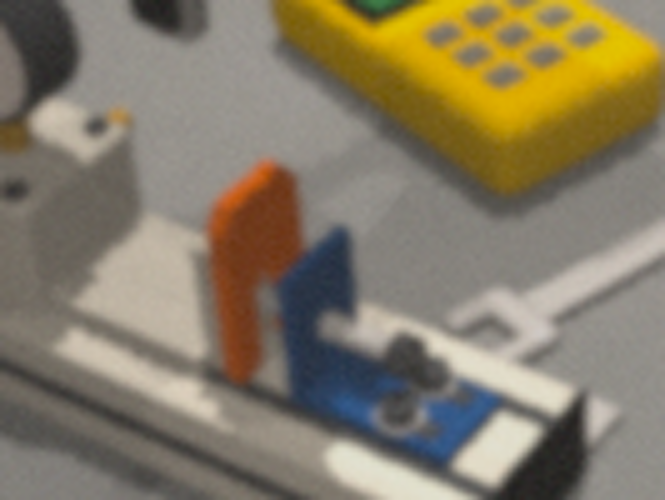

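In the tool's units: -279.5 mm is -5.59, -144 mm is -2.88.

```bash
echo '[[60,-0.8,-0.4,0,0,0,0.07],[60,-1.6,-0.82,0,0,0,0.14],[60,-2.4,-1.24,0,0,0,0.21],[60,-3.2,-1.64,0,0,0,0.28],[60,-4,-2.06,0.1,0,0,0.34],[60,-4.8,-2.48,0.24,0,0,0.41],[60,-5.59,-2.88,0.42,0.006,0,0.47],[60,-5.59,-2.88,0.42,0.006,0,0.47]]' | python3 drive.py >/dev/null; echo '[[60,0,0,0,0,0,0],[60,0,0,0,0,0,0],[60,0,0,0,0,0,0]]' | python3 drive.py | grep pos; python3 g.py 455.6 -279.1 45.4 -.29
```

```text
position: [454.1, -277.7, 148.0]
t 11.55 pos [ 454.1 -277.7  148. ] F [0.4 0.2 0. ] gap 60.2 q [-0.69  0.42  1.6  -0.    1.12 -0.4 ]
[ -0.8   2.4 102.6] [-0.006  0.001  0.002]
```

In the tool's units: 102 mm is 2.04, 85 mm is 1.7.

```bash
echo '[[60,-0.016,0.036,0.6,0,0,0],[60,-0.016,0.036,1.2,-0.006,0,0],[60,-0.016,0.036,1.7,-0.006,0,0],[60,-0.016,0.036,2.04,-0.006,0,0],[60,-0.016,0.036,2.04,-0.006,0,0],[60,-0.016,0.036,2.04,-0.006,0,0]]' | python3 drive.py | grep -E 'pos|contact'; echo '[[40,0,0,0,0,0,0],[34,0,0,0,0,0,0],[34,0,0,0,0,0,0],[34,0,0,0,0,0,0]]' | python3 drive.py 40; python3 g.py 455.6 -279.1 45.4 -.29
```

```text
position: [455.2, -279.7, 46.6]
contact_force: [0.4, -0.7, 0.7]
t: 12.55
position: [455.4, -280.9, 47.6]
eef_rot: [2.516, 1.875, -0.0]
contact_force: [-0.9, -0.5, 7.0]
finger_gap: 38.4
grip_force: 39.9
t 12.55 pos [ 455.4 -280.9   47.6] F [-0.9 -0.5  7. ] gap 38.4 q [-0.7   0.55  1.71 -0.    0.88 -0.4 ]
[ 1.8 -0.3  2.2] [0.003 0.002 0.   ]
```

In the tool's units: -118 mm is -2.36, -75 mm is -1.5.

```bash
echo '[[34,0,0,-0.6,0,0,0],[34,0,0,-1.5,0,0,0],[34,0,0,-2.36,0,0,0],[34,0,0,-2.36,0,0,0],[34,0,0,-2.36,0,0,0]]' | python3 drive.py; python3 g.py 548 7.6 160 .18
```

```text
t: 13.05
position: [455.1, -280.4, 165.5]
eef_rot: [2.516, 1.875, -0.0]
contact_force: [-0.6, 0.3, -1.0]
finger_gap: 38.2
grip_force: 41.2
t 13.05 pos [ 455.1 -280.4  165.5] F [-0.6  0.3 -1. ] gap 38.2 q [-0.7   0.4   1.58 -0.    1.15 -0.4 ]
[302.6   6.7   4.7] [ 0.003  0.003 -0.47 ]
```

In the tool's units: 1 mm is 0.02, 302.5 mm is 6.05.

```bash
echo '[[34,0.84,0.02,-0.08,0,0,-0.06],[34,1.72,0.04,-0.08,0,0,-0.13],[34,2.6,0.06,-0.08,0,0,-0.2],[34,3.48,0.08,-0.08,0,0,-0.27],[34,4.36,0.1,-0.08,0,0,-0.34],[34,5.2,0.12,-0.08,0,0,-0.41],[34,6.05,0.134,-0.08,0.003,0.003,-0.47],[34,6.05,0.134,-0.08,0.003,0.003,-0.47]]' | python3 drive.py>/dev/null;echo '[[34,0,0,0,0,0,0],[34,0,0,0,0,0,0],[34,0,0,0,0,0,0]]' | python3 drive.py|grep pos
python3 - <<'E'
from h import *
s=vision.snapshot("side");cv2.imwrite("pics/s9.png",s)
E
python3 g.py 548 7.6 110 .18; python3 legs.py pics/s9.png 548 9 127 .18; python3 legs.py pics/s4.png 540 20.1 120.8 .18
```

```text
position: [547.1, 6.6, 167.2]
t 14.2 pos [547.2   6.6 167.4] F [ 0.4  0.1 -0.2] gap 37.9 q [-0.13  0.43  1.53  0.    1.18 -0.31]
[ 0.7  1.1 57.4] [-0.003 -0.002 -0.002]
(array([534.50681189,  -5.84540177]), np.float64(425.11411764705883), np.float64(549.3800000000001))
(array([541.66721982,  23.55140603]), np.float64(17.503529411764703), np.float64(90.36000000000001))
```

```bash
sed -i 's/d=b\[...,2\]-b\[...,0\]; M=np.clip((d-30)\/50,0,1)/d=b[...,2]-b[...,1]; M=np.clip((d-20)\/50,0,1)*w0/; s/^    K=8; c=.*/&; w0=1/' legs.py; for z in 124 126 128; do python3 legs.py pics/s9.png 548 9 $z .18; done; for z in 119 121 123; do python3 legs.py pics/s4.png 540 20.1 $z .18; done
```

```text
(array([549.95422933,  10.97472328]), np.float64(322.8352941176471), np.float64(368.15999999999997))
(array([548.24603081,   9.05103207]), np.float64(324.94039215686274), np.float64(373.52))
(array([547.02353144,   7.4937737 ]), np.float64(328.02313725490194), np.float64(378.9))
(array([544.132164  ,  26.57535324]), np.float64(31.114509803921568), np.float64(56.0))
(array([542.49289817,  24.45185561]), np.float64(36.831372549019605), np.float64(65.67999999999999))
(array([541.28651619,  22.96201572]), np.float64(42.3278431372549), np.float64(76.16))
```

Run:
```python
from h import *
s=cv2.imread("pics/s9.png"); cv2.imwrite("pics/c9.png",crop(s,200,140,133,150,4)[:, :])
```

```text
(no output)
```

View pics/c9.png

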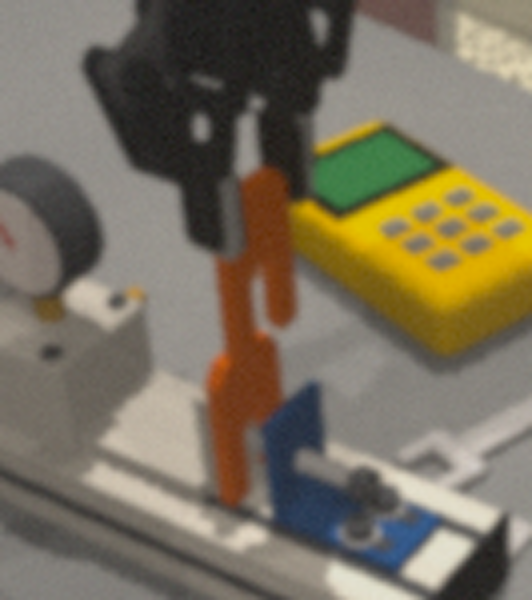

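In the tool's units: 20 mm is 0.4, 2.2 mm is 0.044.

```bash
echo '[[34,0.044,0.034,0,0,0,0],[34,0.044,0.034,0.4,0,0,0],[34,0.044,0.034,0.72,0,0,0],[34,0.044,0.034,0.96,0,0,0],[34,0.044,0.034,0.96,0,0,0]]' | python3 drive.py | grep -E 'pos|contact'; echo '[[34,0,0,0.16,0,0,0],[34,0,0,0.32,0,0,0],[34,0,0,0.32,0,0,0]]' | python3 drive.py | grep -E 'pos|contact';  python3 g.py 548.5 9.1 83 .18
```

```text
position: [547.7, 10.2, 118.1]
contact_force: [0.2, -0.3, 0.5]
position: [548.1, 10.5, 102.8]
contact_force: [0.2, -0.5, 0.7]
t 15.0 pos [548.1  10.5 102.8] F [ 0.2 -0.5  0.7] gap 38.2 q [-0.12  0.5   1.61  0.    1.03 -0.3 ]
[-1.5  0.2 19.8] [-0.004 -0.003 -0.   ]
```

```bash
echo '[[34,-0.026,0,0.1,0,0,0],[34,-0.026,0,0.26,0,0,0],[34,-0.026,0,0.34,0,0,0],[34,-0.026,0,0.34,0,0,0]]' | python3 drive.py | grep -E 'pos|contact'; echo '[[34,0,0,0.04,0,0,0],[34,0,0,0.04,0,0,0],[34,0,0,0.06,0,0,0],[34,0,0,0.06,0,0,0]]' | python3 drive.py | grep -E 'pos|contact'; echo '[[34,0,0,0.02,0,0,0],[34,0,0,0.02,0,0,0]]' | python3 drive.py | grep -E 'pos|contact'
```

```text
position: [548.4, 9.1, 85.9]
contact_force: [-0.2, 0.0, 0.7]
position: [548.9, 9.2, 83.7]
contact_force: [-1.0, -0.3, -0.6]
position: [548.9, 9.2, 82.6]
contact_force: [0.5, -1.0, -0.3]
```

```bash
echo '[[34,0,0,0.016,0,0,0],[34,0,0,0.016,0,0,0]]' | python3 drive.py | grep -E 'pos|contact'; echo '[[34,0,0,0.016,0,0,0],[34,0,0,0.016,0,0,0]]' | python3 drive.py | grep -E 'pos|contact'
```

```text
position: [548.9, 9.1, 81.8]
contact_force: [0.3, 0.4, 0.2]
position: [548.9, 9.1, 81.7]
contact_force: [-1.3, -0.7, 6.1]
```

In the tool's units: -90 mm is -1.8, -50 mm is -1.

```bash
echo '[[42,0,0,0,0,0,0],[46,0,0,0,0,0,0],[54,0,0,0,0,0,0],[54,0,0,0,0,0,0],[54,0,0,-0.4,0,0,0],[54,0,0,-1,0,0,0],[70,0,0,-1.8,0,0,0],[70,0,0,-1.8,0,0,0]]' | python3 drive.py|grep pos
python3 - <<'E'
from h import *
s=vision.snapshot("side");cv2.imwrite("pics/s10.png",s)
a=cv2.imread("pics/s8.png")
cv2.imwrite("pics/c10.png",crop(s,225,190,80,100,6))
E
python3 g.py 546 21.7 150 -1.39
```

```text
position: [552.1, 8.8, 176.3]
t 17.25 pos [550.7   8.9 173.7] F [-0.4  0.5 -0.6] gap 70.5 q [-0.12  0.42  1.52  0.    1.19 -0.3 ]
[13.4 -2.4 23.7] [ 0.002 -0.003  1.57 ]
```

```bash
cat > chk.py <<'E'
from m import *
X,Y,W,H,K=225,190,80,100,8
def om(f):
    b=cv2.imread(f)[Y:Y+H,X:X+W].astype(float); return np.clip((b[...,2]-b[...,1]-20)/50,0,1)
def fill(m,P,v): cv2.fillConvexPoly(m,cv2.convexHull(np.round(((S.proj(P)-[X,Y]+.5)*K-.5)*16).astype(np.int32)),v,shift=4)
def shim(m,p):
    Q=R.from_euler('zxy',[p[2],p[3],p[4]]).as_matrix()
    for P in(box(8,20,-4,4,0,67),box(-20,-8,-4,4,0,67),np.vstack([box(-20,20,-4,4,40,67),box(-14,14,-4,4,67,75)])): fill(m,P@Q.T+[p[0],p[1],40],255)
rail=np.load("rail.npy")
occ=np.zeros((H*K,W*K),np.uint8)
for P in(box(-20,20,-28,-19,38,97),box(-9,9,-70,-19,56,75)): fill(occ,P@rz(rail[2]).T+[rail[0],rail[1],0],255)
w=1-cv2.resize(occ,(W,H),interpolation=cv2.INTER_AREA)/255.
def cost(ps,M):
    m=np.zeros((H*K,W*K),np.uint8)
    for p in ps: shim(m,p)
    return (np.abs(cv2.resize(m,(W,H),interpolation=cv2.INTER_AREA)/255.-M)*w).sum()
def fit(f,x0,ex=()):
    M=om(f); sx=[x0]+[np.array(x0)+d for d in np.diag([4,4,.1,.08,.08])]
    r=minimize(lambda p:cost([p,*ex],M),x0,method="Nelder-Mead",options=dict(initial_simplex=sx,maxiter=900)); return r.x,r.fun,(M*w).sum()
a=fit("pics/s8.png",[543,22,.18,0,0]); print("shim1",a[0].round(3),a[1:])
a1=fit("pics/s10.png",[543,22,.18,0,0],[[545,8,.18,0,0]]); 
b=fit("pics/s10.png",[545,8,.18,0,0],[a[0]]); print("shim2",b[0].round(3),b[1:])
d=b[0][:2]-a[0][:2]; print("sep along rail",(-np.sin(.18)*d[0]+np.cos(.18)*d[1]).round(2),"across",(np.cos(.18)*d[0]+np.sin(.18)*d[1]).round(2))
print("shim1 again",fit("pics/s10.png",a[0],[b[0]])[0].round(3))
E
python3 chk.py
```

```text
shim1 [ 5.46096e+02  2.43910e+01  2.22000e-01  2.20000e-02 -2.90000e-02] (np.float64(354.9261837754709), np.float64(579.8140392156863))
shim2 [ 5.49362e+02  1.12870e+01  1.78000e-01 -6.70000e-02 -4.00000e-02] (np.float64(335.32805536332177), np.float64(715.8945882352941))
sep along rail -13.48 across 0.87
shim1 again [ 5.47977e+02  2.41760e+01  2.17000e-01  4.30000e-02 -4.00000e-02]
```

In the tool's units: 4 mm is 0.08, -2 mm is -0.04.

```bash
echo '[[75,0.08,-0.02,0,0,0,0.14],[75,0.16,-0.04,0,0,0,0.28],[75,0.268,-0.048,0,0,0,0.42],[75,0.268,-0.048,0,0,0,0.56],[75,0.268,-0.048,0,0,0,0.7],[75,0.268,-0.048,0,0,0,0.84],[75,0.268,-0.048,0,0,0,0.98],[75,0.268,-0.048,0,0,0,1.12]]' | python3 drive.py|grep pos; echo '[[75,0,0,0,0,0,0.14],[75,0,0,0,0,0,0.28],[75,0,0,0,0,0,0.42],[75,0,0,0,0,0,0.45],[75,0,0,0,0,0,0.45],[75,0,0,0,0,0,0.45]]' | python3 drive.py 30|grep pos; python3 g.py 546 21.7 100 -1.39
```

```text
position: [543.6, 21.9, 169.7]
position: [544.1, 21.8, 170.6]
t 18.65 pos [544.1  21.8 170.6] F [ 0.4 -0.2  0.7] gap 75.1 q [-0.1   0.42  1.54  0.    1.19  1.29]
[ 2.1  0.6 70.5] [-0.003  0.003  0.003]
```

In the tool's units: 2 mm is 0.04, 85 mm is 1.7.

```bash
echo '[[75,0.04,0.01,0.6,0,0,0],[75,0.04,0.01,1.1,0,0,0],[75,0.04,0.01,1.4,0,0,0],[75,0.04,0.01,1.7,0,0,0],[75,0.04,0.01,1.7,0,0,0]]' | python3 drive.py|grep -E "pos|contact"; echo '[[75,0,0,0.16,0,0,0],[75,0,0,0.32,0,0,0],[75,0,0,0.42,0,0,0],[75,0,0,0.42,0,0,0]]' | python3 drive.py|grep -E "pos|contact"; python3 g.py 546 21.7 64 -1.39
```

```text
position: [544.6, 21.9, 84.0]
contact_force: [1.1, 0.3, -0.3]
position: [545.7, 21.9, 64.5]
contact_force: [0.2, -0.4, -0.1]
t 19.55 pos [545.7  21.9  64.5] F [ 0.2 -0.4 -0.1] gap 75.0 q [-0.1   0.55  1.66  0.    0.94  1.29]
[0.3 0.2 0.5] [-0.003  0.004  0.   ]
```

Now close gradually, watching the forces.

```bash
for k in 1; do echo '[[62,0,0,0,0,0,0],[56,0,0,0,0,0,0],[52,0,0,0,0,0,0],[50,0,0,0,0,0,0]]' | python3 drive.py 30; echo '[[47,0,0,0,0,0,0],[44,0,0,0,0,0,0],[42,0,0,0,0,0,0],[40,0,0,0,0,0,0]]' | python3 drive.py; echo '[[38,0,0,0,0,0,0],[36,0,0,0,0,0,0],[35,0,0,0,0,0,0],[35,0,0,0,0,0,0]]' | python3 drive.py; done | grep -E "pos|contact|gap|grip"
```

```text
position: [546.5, 21.5, 65.5]
contact_force: [-0.2, -1.3, 0.7]
finger_gap: 50.4
grip_force: 0.9
position: [546.2, 21.7, 65.2]
contact_force: [1.3, -1.9, 1.1]
finger_gap: 39.7
grip_force: 1.1
position: [546.1, 21.9, 65.1]
contact_force: [1.2, -2.8, 1.2]
finger_gap: 34.7
grip_force: 1.2
```

```bash
echo '[[33,0,0,0,0,0,0],[31,0,0,0,0,0,0],[29,0,0,0,0,0,0],[29,0,0,0,0,0,0]]' | python3 drive.py 30| grep -E "pos|contact|gap|grip"; echo '[[26,0,0,0,0,0,0],[24,0,0,0,0,0,0],[24,0,0,0,0,0,0],[24,0,0,0,0,0,0]]' | python3 drive.py  | grep -E "pos|contact|gap|grip"
```

```text
position: [546.2, 21.4, 65.3]
contact_force: [-0.2, -5.0, 2.8]
finger_gap: 31.1
grip_force: 30.0
position: [546.2, 21.4, 65.3]
contact_force: [0.6, -5.2, 3.6]
finger_gap: 31.1
grip_force: 30.0
```

```bash
cat > disp.py <<'E'
from m import *
rail=np.load("rail.npy"); ys=np.arange(-105,-55,.1)
def prof(img,x):
    P=np.column_stack([np.full_like(ys,x),ys,np.full_like(ys,40)])@rz(rail[2]).T+[rail[0],rail[1],0]
    q=S.proj(P); d=img[...,0].astype(float)-img[...,2]
    return map_coordinates(d,q[:,::-1].T,order=1)
def run(imgs):
    img=np.mean([i.astype(float) for i in imgs],0)
    p=np.mean([prof(img,x) for x in np.r_[-12:13:.5]],0); g=np.gradient(cv2.GaussianBlur(p[:,None],(1,61),0)[:,0])
    k=g.argmax(); h=(p[k-70:k-40].mean()+p[k+40:k+70].mean())/2; j=np.interp(h,p[k-40:k+40],ys[k-40:k+40])
    return ys[k].round(2),round(float(j),2),p[::40].round(0).tolist()
n=[vision.snapshot("side") for _ in range(4)]; cv2.imwrite("pics/s11.png",n[0])
a=run([cv2.imread(f"pics/s{i}.png") for i in (4,5,7,8,9,10)]); b=run(n); print(a,b,"slide",b[1]-a[1])
E
python3 disp.py; python3 g.py 546 21.7 64 -1.39
```

```text
(np.float64(-81.2), -81.34, [-7.0, -21.0, -24.0, -23.0, -23.0, -19.0, 36.0, 81.0, 72.0, 53.0, 39.0, 13.0, 1.0]) (np.float64(-71.4), -71.88, [-7.0, -21.0, -23.0, -22.0, -22.0, -22.0, -22.0, -23.0, 1.0, 70.0, 56.0, 16.0, 1.0]) slide 9.460000000000008
t 21.75 pos [546.2  21.4  65.3] F [ 0.3 -5.3  5.1] gap 31.0 q [-0.1   0.55  1.66  0.    0.94  1.29]
[-0.1 -0.3  1.3] [-0.002  0.002 -0.   ]
```

```bash
echo '[[24,0,0,0,0,0,0],[24,0,0,0,0,0,0],[24,0,0,0,0,0,0],[24,0,0,0,0,0,0]]' | python3 drive.py 40 | grep -E "^t|pos|contact|gap|grip"; python3 -c "
from plant import env, vision, workorder
print(workorder.close_job())"
```

```text
t: 22.15
position: [546.2, 21.4, 65.4]
contact_force: [-1.0, -5.7, 4.9]
finger_gap: 31.2
grip_force: 39.8
the job is handed in; nothing more can be done
None
```

I put two shims in the gap astride the stud and slid the bracket about 9.5 mm, which shut the gap on the stack against the lug; I handed the job in at 22 s with the gripper still holding it at 40 N, but no verdict came back and I did not view a picture of the final clamped state.

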